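# Chock the clay roller before taking away the jar that holds it

## Robot

A 7-joint arm with a two-finger parallel gripper is mounted at the origin on the work surface. World frame = base frame: x ahead of the robot, y to its left, z up, the work surface at z = 0. Lengths are in m, angles in rad, forces in N, time in s.
With the tool pointing down it reaches from about 0.4 to 0.875 m from the base axis. Payload 19.3 kg.
Tool frame: the origin (TCP) lies midway between the tips of the shut fingers; the grasp point (between the pads) lies bot.grip_point_offset behind it (bot.grip_point_offset is the distance from the TCP to the grasp point, in m); z points along the fingers, y is the direction in which the jaws open and shut (so a half turn about z gives the same grasp; the last joint's range is limited). The gripper opens to 85 mm and grips with 20 to 120 N. Pads are 22 mm wide; open, the fingers measure 114 mm over their backs; the gripper's body (76 mm by 85 mm) begins 54 mm behind the grasp point. The pads swing forward as they close: fully open they stand 13 mm farther back than shut.
Start: joints at [1.145, 0.521, -0.036, 1.599, 0.021, 1.021, -0.113], TCP at [0.218, -0.586, 0.231] pointing down, gripper open.
Joint ranges: [-2.91, 2.91], [-0.3, 2.13], [-1.5, 1.42], [0.17, 2.43], [-1.26, 4.41], [0.16, 1.93], [-2.52, 2.52]. Speed limits (rad/s): [1.89, 1.89, 2.39, 2.39, 3.01, 3.01, 3.01].

## Interface

Orientations are given as [roll, pitch, yaw] about the fixed x, y, z axes, in that order (R = Rz(yaw) Ry(pitch) Rx(roll)).
In Python, from workcell import bot gives the robot as it stands.
- The arm moves only by the tool servo_tool, never from a script. Its argument "rows" is a list that holds one entry, the list of rows, each a list of 6 numbers: the shift along the tool's x, y, z in cm, then the turn, a rotation vector about the tool's x, y, z in degrees. A call has 1 to 5 rows; each row shifts and turns the commanded pose from where the row before left it, along the tool's axes as they then stand; what a row does not reach is not made up. A row lasts 1/8 s, in which the tool goes at most 62.5 mm and 10.7 degrees, less where a joint would pass 70% of its speed; a pose out of reach is approached as far as the arm can. A call is refused whole if a number of a shift passes 6.25 or a number of a turn 10.7, either way. A call with a gripper value outside its range is refused whole. "grip" is the opening, from -1 (shut) to 1 (fully open), so that 0 is half open, set as the call begins (left out, the last holds). The fingers move at their own pace and stop on an object; "squeeze" is the grip in N (left out, the last holds). Time passes only in rows, so rows that do not move let the fingers close. It gives the time, the measured TCP pose, the force and the opening at its end, in the units of the state.
- bot.observe(): the state, without advancing time (a new reading comes with each control period).
- bot.grab_frame(name): name is "scene" or "top" or "wrist"; returns a dict with "image" (384x512x3 uint8, red, green, blue), "K" (3x3 intrinsics, pixels), "R" (3x3) and "t" (3): a world point X has camera coordinates R X + t; the wrist camera has in their place "mount" (4x4, takes a point from camera to tool coordinates, whose origin is the TCP and whose axes are the flange's). Camera axes: x right, y down, z forward; pixel columns grow to the right and rows downward; lengths in m; the calibration is good to about 2 mm. A picture is of the moment at which its call begins: read the wrist's pose just before it. There is no depth.
- bot.job_done(): hands the job in, once; it reports no verdict.
The state is a dict: "clock": time; "qpos": joint angles; "qd": joint speeds; "joint_efforts": joint torques, N m; "position": TCP position; "tool_rot": TCP orientation; "force": force on the tool from outside, world axes, zero at the start; "moment": the same for the moment, N m; "grip_width": finger opening in m.
Only numpy, scipy, OpenCV 4.12 (cv2) and the standard library are available. Lean on these libraries where they do the work, as an engineer would, in place of code of your own. Each camera call takes 0.05 s, during which the arm holds its last target.

## Task

The washed clay roller lies across the sloping draining board and only the glaze jar standing against it keeps it from rolling down into the sink. Push the wooden wedge, thin end first, under the downhill side of the roller beside the jar until it is snug against it, then take the jar away and set it down gently, upright, on the bench. Leave the roller lying where it is, held by the wedge, keep the jar upright throughout and do not disturb the bowl or the brush pot.

Things in the scene. Friction and masses are not known exactly. Their poses are not given: they have to be found in the camera images.
- drainer: Fixed sloping steel draining board, 340 x 460 mm, falling 0.10 rad along its own +y to an open low end at the sink. Origin mid-floor, on its top face, 36 mm above the bench; z is square to the floor (floor: z = 0), x level across the slope, y straight downhill. Rims 11 mm high on both sides (x = +-170 mm) and at the high end (y = -230 mm, 59 mm above the bench).
- roller: Plain hardwood clay roller without handles, a cylinder of diameter 72 mm, length 240 mm, about 0.6 kg, lying across the slope. Origin at its very centre, 36 mm above the floor; its own x is its axis, parallel to the drainer's x at the start, and it turns about x as it rolls. It rolls downhill unless held on its +y side (drainer's frame).
- jar: White plastic glaze jar with a grey screw lid, closed, a straight cylinder of diameter 64 mm and height 78 mm, about 0.3 kg. It stands on the drainer against the downhill side of the roller, up to 50 mm either side of the roller's middle. Origin at the centre of its underside, z along its axis upwards.
- wedge: Plain wooden wedge, 120 mm long, 42 mm wide, about 90 g; its top slopes evenly from 46 mm high at the heel to 2 mm at the thin end; flat underside, upright sides. It lies on the drainer, downhill of the jar. Origin at the centre of the underside; +x points to the thin end, z up out of the underside.
- wedge_toe (a point): The middle of the wedge's thin end, at the bottom edge (60 mm ahead of the wedge's origin).
- bench: The level grey bench top, at height 0. Beyond the high (-y) end of the drainer it is bare: nothing ever stands within 80 mm of the point x = 0.53, y = -0.31 m. It ends at y = 0.30 m, where the sink begins.
- bowl: Bystander: terracotta bowl, 140 mm wide, 60 mm high, standing on the bench. Origin at the centre of its underside.
- brush_pot: Bystander: white ceramic pot, 76 mm wide and 100 mm high, with brush handles up to 150 mm high, standing on the bench. Origin at the centre of its underside.
Things that resemble listed ones, but are neither listed nor needed, are in the scene too. Of the things like the jar, leave any that is blue; of the rest the larger one is meant.

How it is judged:
By the outcome, as a careful person would: the job done as asked, in the order asked, and still so for the second after the job is handed in, with the robot touching nothing.
It also fails if it takes over 61 s, if anything falls off the work surface, if the arm or the gripper's body presses on something with over 40 N, if the wrist force passes 120 N, or if a joint passes its speed limit or range.

## Working session

There is one attempt and no reset: what is moved stays moved. The work goes in short steps, Python scripts to look and compute and a tool call to move; the robot and the scene stay as the last step left them, time stands still between calls to the robot, and variables do not carry over. Pictures are saved under pics/ and viewed, and the job is handed in when it is done.

Besides the shell and the picture viewer there is one more tool, called after "Request:" by a JSON object that holds its "name" and its "arguments". servo_tool: Moves the arm, as the interface text tells. Its arguments: {"type":"object","properties":{"rows":{"type":"array"},"grip":{"type":"number"},"squeeze":{"type":"number"}},"required":["rows"]}

```bash
mkdir -p pics; ls; cat > h.py <<'E'
import numpy as np, cv2, json
from workcell import bot
def snap(n,f):
    s=bot.observe(); d=bot.grab_frame(n)
    cv2.imwrite('pics/'+f+'.png',d['image'][:,:,::-1]); 
    np.savez('pics/'+f+'.npz',pos=s['position'],rot=s['tool_rot'],**{k:v for k,v in d.items() if isinstance(v,np.ndarray) or isinstance(v,list)})
    return d
E
python3 - <<'E'
from h import *
s=bot.observe();print(s, bot.grip_point_offset)
for n in('scene','top','wrist'):
    d=snap(n,n+'0'); print({k:np.round(v,4).tolist() for k,v in d.items() if k!='image'})
E
```

```text
pics
{'clock': 0.0, 'qpos': array([ 1.14479793,  0.52204148, -0.03634763,  1.60001318,  0.02119846,
        1.02110203, -0.11280083]), 'qd': array([-9.20872452e-04, -9.20621388e-04, -1.23579106e-03, -7.47146529e-04,
       -9.80775870e-05, -3.34340436e-05,  8.03613517e-04]), 'joint_efforts': array([ 6.44838528e-04, -9.27101684e+01,  1.98048681e+00, -3.69917822e+01,
        1.79089140e-02,  8.32778140e-03,  7.61178853e-06]), 'position': array([ 0.21756684, -0.58553889,  0.23070654]), 'tool_rot': array([-3.14041582e+00,  7.33190975e-05,  3.55804465e-01]), 'force': array([-0.15453594, -0.1709165 ,  0.00255135]), 'moment': array([ 0.0205564 , -0.00609419,  0.00902156]), 'grip_width': 0.08535745494026299} 0.0187
{'K': [[499.2222, 0.0, 252.9131], [0.0, 499.2222, 206.2055], [0.0, 0.0, 1.0]], 'R': [[-0.3305, 0.9437, -0.013], [0.7304, 0.247, -0.6368], [-0.5978, -0.2199, -0.7709]], 't': [0.2579, -0.311, 1.6655]}
{'K': [[389.0442, 0.0, 254.1994], [0.0, 389.0442, 191.722], [0.0, 0.0, 1.0]], 'R': [[0.0045, -0.9997, 0.0235], [-0.997, -0.0063, -0.077], [0.0771, -0.0231, -0.9968]], 't': [-0.1351, 0.5098, 1.0443]}
{'K': [[275.7109, 0.0, 253.2827], [0.0, 275.7109, 192.3356], [0.0, 0.0, 1.0]], 'mount': [[-0.0008, -0.9642, -0.2652, 0.0682], [1.0, -0.0005, -0.0011, 0.0012], [0.0009, -0.2652, 0.9642, -0.1426], [0.0, 0.0, 0.0, 1.0]]}
```

View pics/scene0.png

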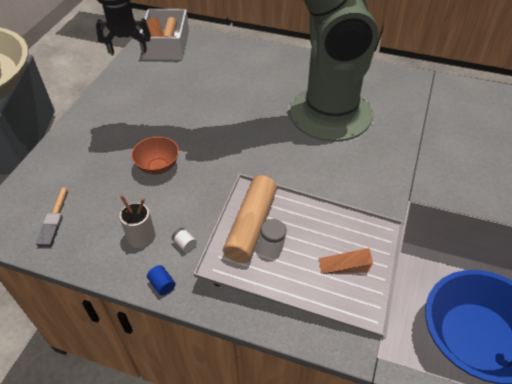

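View pics/top0.png

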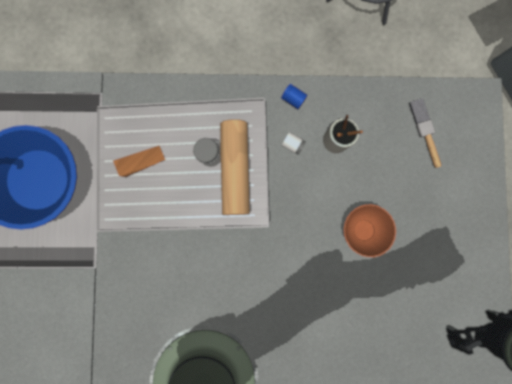

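View pics/wrist0.png

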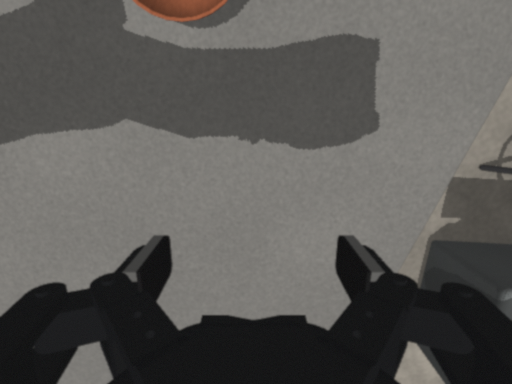

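The top view shows the roller at (235,167), the jar lid at (207,151) and the wedge at (139,161). The bowl is at (370,230), the pot at (345,132), and the small white decoy at (292,143). Next I'll segment and triangulate.

```bash
cat >> h.py <<'E'
def load(f): return np.load('pics/'+f+'.npz')
def cam(d):
    """returns K, Rc (cam->world), C"""
    if 'mount' in d:
        from scipy.spatial.transform import Rotation as Ro
        T=np.eye(4);T[:3,:3]=Ro.from_euler('xyz',d['rot']).as_matrix();T[:3,3]=d['pos']
        M=T@d['mount'];return d['K'],M[:3,:3],M[:3,3]
    R=d['R'];return d['K'],R.T,-R.T@d['t']
def ray(d,uv):
    K,R,C=cam(d);r=R@np.linalg.inv(K)@np.array([uv[0],uv[1],1.]);return C,r/np.linalg.norm(r)
def onplane(d,uv,p0,n):
    C,r=ray(d,uv);return C+r*(np.dot(n,p0-C)/np.dot(n,r))
def tri(d1,u1,d2,u2):
    C1,r1=ray(d1,u1);C2,r2=ray(d2,u2)
    s=np.linalg.lstsq(np.c_[r1,-r2],C2-C1,rcond=None)[0];a=C1+r1*s[0];b=C2+r2*s[1]
    return (a+b)/2,np.linalg.norm(a-b)
def proj(d,X):
    K,R,C=cam(d);c=K@(R.T@(np.asarray(X)-C));return c[:2]/c[2]
E
python3 - <<'E'
from h import *
for f,rs in(('top0',(90,80,290,240)),('scene0',(190,170,410,330))):
    im=cv2.imread(f'pics/{f}.png');h=cv2.cvtColor(im,cv2.COLOR_BGR2HSV)
    x0,y0,x1,y1=rs
    for p in [(139,161),(235,167),(207,151)] if f=='top0' else [(345,262),(250,220),(273,230),(270,247)]: print(f,p,h[p[1],p[0]])
    c=im[y0:y1,x0:x1];k=4 if f=='top0' else 3.4
    c=cv2.resize(c,None,fx=k,fy=k,interpolation=cv2.INTER_CUBIC)[:600,:800];cv2.imwrite(f'pics/{f}_z.png',c)
E
```

```text
top0 (139, 161) [ 13 145 158]
top0 (235, 167) [ 17 103 200]
top0 (207, 151) [ 40   6 123]
scene0 (345, 262) [ 11 144 174]
scene0 (250, 220) [ 14 114 213]
scene0 (273, 230) [  8  21 132]
scene0 (270, 247) [  8  24 117]
```

View pics/top0_z.png

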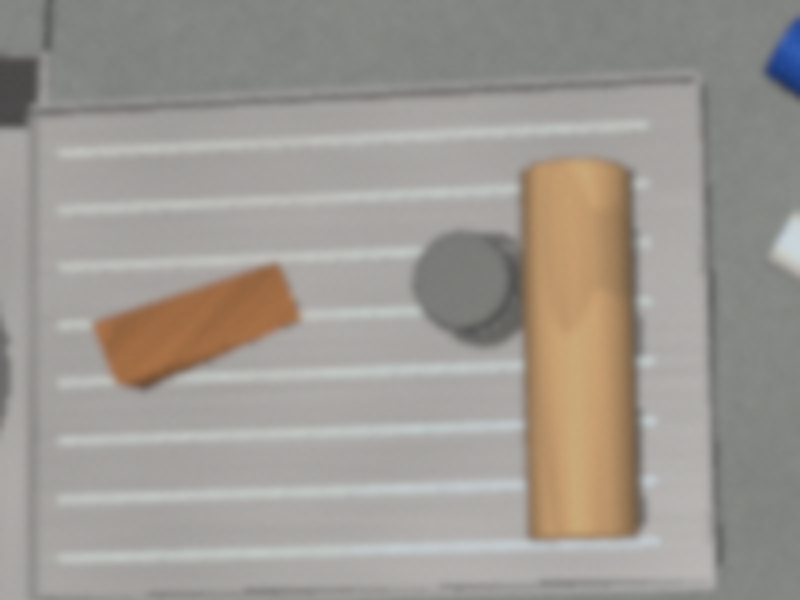

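View pics/scene0_z.png

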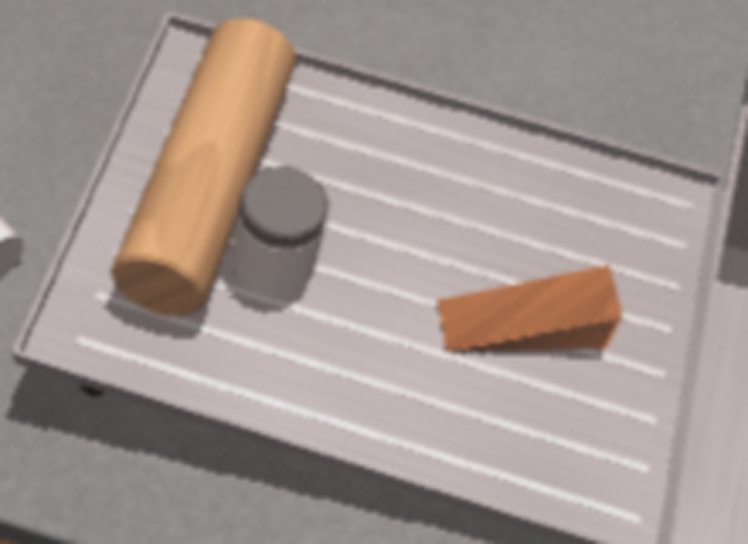

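```bash
python3 - <<'E'
from h import *
T=load('top0');S=load('scene0')
z=lambda a,b:(90+a/4,80+b/4); q=lambda a,b:(190+a/3.4,170+b/3.4)
for n,a,b in [('hi+x',z(699,78),q(19,355)),('hi-x',z(714,586),q(170,17)),('lo-x',z(35,597),q(718,180)),
 ('wtoe+x',z(278,263),q(447,351)),('wtoe-x',z(299,320),q(439,299)),('wheeltop+x',z(95,322),q(618,315)),('wheeltop-x',z(120,386),q(609,266)),
 ('lidtop',z(461,280),q(285,203)),('stripe8 hi (-x)',z(656,541),None),('roll+x end',z(576,160),q(165,275))]:
    if b is not None: print(n,*[np.round(v,4) for v in tri(T,a,S,b)])
# drainer stripes direction
for a,b in [((60,153),(645,125)),((60,558),(655,541))]:
    A=onplane(T,z(*a),np.array([0,0,.02]),np.array([0,-.0,1]));print(A,)
for f in ('top0','scene0'):
    im=cv2.imread(f'pics/{f}.png');h=cv2.cvtColor(im,cv2.COLOR_BGR2HSV)
    for nm,lo,hi in(('bowl',(0,140,60),(9,255,255)),('white',(0,0,215),(180,40,255)),('roller',(14 if f=='top0' else 12,70,140),(20,130,255)),('wedge',(8,130,60),(14 if f=='top0' else 12.5,190,190))):
        m=cv2.inRange(h,lo,hi);k,l,st,ce=cv2.connectedComponentsWithStats(m)
        print(f,nm,[(st[i].tolist(),np.round(ce[i],1).tolist()) for i in range(1,k) if st[i][4]>80])
for n,p in(('bowl',(370,230)),('pot',(345,132)),('wdecoy',(292,143)),('blue',(294,96))): print(n,onplane(T,p,np.array([0,0,.03]),np.array([0,0,1.])))
E
```

```text
hi+x [ 0.7556 -0.1566  0.06  ] 0.0047
hi-x [ 0.4156 -0.1675  0.0615] 0.0039
lo-x [0.4056 0.2898 0.0176] 0.005
wtoe+x [0.634  0.1281 0.0276] 0.002
wtoe-x [0.5943 0.1118 0.0314] 0.0014
wheeltop+x [0.5871 0.2388 0.0619] 0.0014
wheeltop-x [0.545  0.2236 0.0583] 0.0038
lidtop [ 0.6071 -0.0061  0.1158] 0.0017
roll+x end [ 0.6863 -0.0732  0.1033] 0.01
[0.71116977 0.2800097  0.02      ]
[0.43272683 0.27060974 0.02      ]
top0 bowl []
top0 white []
top0 roller [([221, 120, 26, 94, 2294], [233.7, 166.9]), ([426, 135, 15, 32, 196], [433.1, 150.5])]
top0 wedge [([115, 148, 48, 28, 692], [138.2, 161.2]), ([345, 205, 50, 51, 1955], [369.3, 230.2])]
scene0 bowl [([132, 137, 46, 34, 1219], [154.6, 153.3])]
scene0 white [([177, 231, 16, 14, 127], [183.7, 236.7]), ([250, 266, 99, 32, 158], [297.6, 281.4]), ([213, 269, 165, 54, 282], [293.5, 295.3]), ([324, 275, 58, 19, 81], [351.9, 283.7])]
scene0 roller [([162, 17, 14, 20, 178], [169.0, 26.9]), ([224, 175, 53, 79, 1970], [251.3, 213.6]), ([52, 187, 15, 26, 160], [59.1, 199.7])]
scene0 wedge [([146, 18, 18, 18, 209], [154.2, 27.3]), ([133, 137, 45, 34, 851], [155.1, 154.9]), ([320, 249, 52, 24, 781], [345.6, 260.8])]
bowl [ 0.40755547 -0.44709669  0.03      ]
pot [ 0.67695592 -0.38249977  0.03      ]
wdecoy [ 0.64479471 -0.23552565  0.03      ]
blue [ 0.77697935 -0.24148884  0.03      ]
```

Lid height, toe height and wedge length (121 mm) agree with the text to within about 4 mm. The thin end already points roughly uphill, about 22° off. I'll go over there with the wrist camera for a refined measurement.

```bash
cat >> h.py <<'E'
from scipy.spatial.transform import Rotation as Ro
def rows(p,rot,tp,trot,n,show=True):
    """n rows from pose to target (rounded); prints chunks"""
    R=Ro.from_euler('xyz',rot);T=Ro.from_euler('xyz',trot);p=np.array(p,float);tp=np.array(tp,float)
    out=[]
    for i in range(n):
        k=n-i
        d=R.inv().apply((tp-p)/k)*100;w=(R.inv()*T).as_rotvec(degrees=True)/k
        d=np.round(d,2);w=np.round(w,1)
        p=p+R.apply(d/100);R=R*Ro.from_rotvec(w,degrees=True)
        out.append(d.tolist()+w.tolist())
    if show:
        for i in range(0,n,5): print(json.dumps([out[i:i+5]]))
        print('end',np.round(p,4),np.round(R.as_euler('xyz'),3))
    return p,R.as_euler('xyz')
E
python3 - <<'E'
from h import *
s=bot.observe()
rows(s['position'],s['tool_rot'],[.58,.08,.28],[-np.pi,0,1.6],15)
E
```

```text
[[[3.81, -3.32, -0.33, -0.0, -0.0, -4.8], [4.07, -2.99, -0.32, -0.0, -0.0, -4.7], [4.31, -2.64, -0.33, -0.0, -0.0, -4.8], [4.51, -2.27, -0.32, -0.0, -0.0, -4.7], [4.68, -1.9, -0.33, -0.0, -0.0, -4.8]]]
[[[4.83, -1.5, -0.32, -0.0, -0.0, -4.7], [4.93, -1.1, -0.33, -0.0, -0.0, -4.8], [5.01, -0.68, -0.32, -0.0, -0.0, -4.7], [5.05, -0.27, -0.33, -0.0, -0.0, -4.8], [5.05, 0.15, -0.32, -0.0, -0.0, -4.7]]]
[[[5.02, 0.57, -0.33, -0.0, -0.0, -4.8], [4.96, 0.99, -0.32, -0.0, -0.0, -4.7], [4.86, 1.39, -0.33, -0.0, -0.0, -4.8], [4.72, 1.79, -0.32, -0.0, -0.0, -4.7], [4.56, 2.16, -0.33, -0.0, -0.0, -4.8]]]
end [0.58 0.08 0.28] [-3.141e+00 -1.000e-03  1.600e+00]
```

Request:
{"name": "servo_tool", "arguments": {"rows": [[[3.8,-3.3,-0.3,0,0,-4.8],[4.1,-3.0,-0.3,0,0,-4.7],[4.3,-2.6,-0.3,0,0,-4.8],[4.5,-2.3,-0.3,0,0,-4.7],[4.7,-1.9,-0.3,0,0,-4.8]]]}}

```text
clock: 0.78
position: [0.3392, -0.3626, 0.2464]
tool_rot: [-3.142, 0.0, 0.774]
force: [0.5, -0.0, 1.0]
grip_width: 0.0852
```

Request:
{"name": "servo_tool", "arguments": {"rows": [[[4.8,-1.5,-0.3,0,0,-4.7],[4.9,-1.1,-0.3,0,0,-4.8],[5.0,-0.7,-0.3,0,0,-4.7],[5.0,-0.3,-0.3,0,0,-4.8],[5.0,0.2,-0.3,0,0,-4.7]]]}}

```text
clock: 1.4
position: [0.459, -0.142, 0.2615]
tool_rot: [3.141, 0.0, 1.187]
force: [0.7, -1.4, 0.6]
grip_width: 0.0852
```

Request:
{"name": "servo_tool", "arguments": {"rows": [[[5.0,0.6,-0.3,0,0,-4.8],[5.0,1.0,-0.3,0,0,-4.7],[4.9,1.4,-0.3,0,0,-4.8],[4.7,1.8,-0.3,0,0,-4.7],[4.6,2.2,-0.3,0,0,-4.8]]]}}

```text
clock: 2.02
position: [0.581, 0.0803, 0.2763]
tool_rot: [-3.141, 0.0, 1.603]
force: [0.0, -0.6, 0.6]
grip_width: 0.0856
```

Request:
{"name": "servo_tool", "arguments": {"rows": [[[0,0,0,0,0,0]]]}}

```text
clock: 2.15
position: [0.581, 0.083, 0.2759]
tool_rot: [-3.141, -0.002, 1.606]
force: [-0.6, -0.6, -1.1]
grip_width: 0.0854
```

```bash
python3 - <<'E'
from h import *
s=bot.observe();print(s['clock'],s['position'],s['tool_rot'],s['qpos'])
d=snap('wrist','w1');cv2.imwrite('pics/w1z.png',cv2.resize(d['image'][:,:,::-1],(800,600),interpolation=cv2.INTER_CUBIC))
E
```

```text
2.15 [0.58095694 0.08295283 0.27591311] [-3.14124256e+00 -2.13931690e-03  1.60603226e+00] [ 0.15098392  0.46279902 -0.55736055  1.63073097  0.26259268  1.123714
 -0.43813518]
```

View pics/w1z.png

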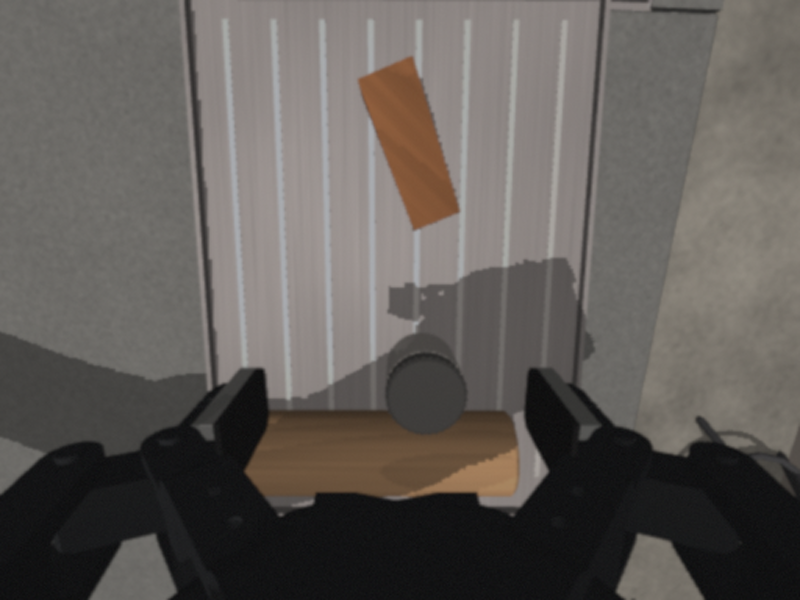

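The wrist view shows the wedge's thin end at zoomed (459,213)/(415,229), its heel top at (359,79)/(412,57), and the lid at (426,393). I'll triangulate these against the top view.

```bash
python3 - <<'E'
from h import *
T=load('top0');S=load('scene0');W=load('w1')
z=lambda a,b:(90+a/4,80+b/4); q=lambda a,b:(190+a/3.4,170+b/3.4);w=lambda a,b:((a+.5)/1.5625-.5,(b+.5)/1.5625-.5)
for n,a,b,c in [('wtoe+x',z(278,263),q(447,351),w(459,213)),('wtoe-x',z(299,320),q(439,299),w(415,229)),('wheeltop+x',z(95,322),q(618,315),w(412,57)),('wheeltop-x',z(120,386),q(609,266),w(359,79)),
 ('lidtop',z(461,280),q(285,203),w(426,393)),('lo-x',z(35,597),q(718,180),w(187,0))]:
    if n!='lo-x':print(n,'TW',*[np.round(v,4) for v in tri(T,a,W,c)],'SW',*[np.round(v,4) for v in tri(S,b,W,c)])
n=np.array([-.1*np.sin(.026),.1*np.cos(.026),1]);n/=np.linalg.norm(n);p0=np.array([.583,.0635,.036])
for a,b in [((224,20),(245,365)),((564,22),(546,330)),((419,20),(416,245)),((371,20),(372,365))]:
    A=onplane(W,w(*a),p0,n);B=onplane(W,w(*b),p0,n);print('stripe',A,B,np.arctan2(-(A-B)[0],(A-B)[1]))
for a in((459,213),(415,229)): print('toe on floor',onplane(W,w(*a),p0,n))
# roller in top view: edges at z columns
C=[onplane(T,z(*a),p0+.072*n,n) for a in((577,158),(583,539))];print('roller top line ends',C,np.linalg.norm(C[0]-C[1]))
m=cv2.inRange(cv2.cvtColor(cv2.imread('pics/top0.png'),cv2.COLOR_BGR2HSV),(13,70,100),(22,140,255))[80:240,200:290]
c=max(cv2.findContours(m,0,2)[0],key=cv2.contourArea);r=cv2.minAreaRect(c+np.array([200,80]));print(r);print(cv2.boxPoints(r)); print([onplane(T,p,p0+.036*n,n).round(4) for p in cv2.boxPoints(r)])
print('lid',onplane(T,z(461,280),p0+.078*n,n),onplane(W,w(426,393),p0+.078*n,n),onplane(S,q(285,203),p0+.078*n,n))
E
```

```text
wtoe+x TW [0.635  0.1261 0.0311] 0.0028 SW [0.6363 0.1276 0.0319] 0.0034
wtoe-x TW [0.5966 0.111  0.0294] 0.0036 SW [0.5979 0.1121 0.0372] 0.0018
wheeltop+x TW [0.5893 0.2435 0.0474] 0.001 SW [0.5886 0.2394 0.0647] 0.0002
wheeltop-x TW [0.5477 0.2286 0.038 ] 0.0009 SW [0.5495 0.2242 0.0652] 0.0019
lidtop TW [ 0.6081 -0.0069  0.1147] 0.001 SW [ 0.6083 -0.005   0.1181] 0.0005
stripe [0.43355127 0.27434306 0.0145343 ] [ 0.44381568 -0.0202085   0.04400618] 0.03483346499561592
stripe [0.71430919 0.28260831 0.01443794] [0.72342452 0.02288916 0.04042477] 0.035082485097765584
stripe [0.59443381 0.27994146 0.01439289] [0.59968124 0.09651705 0.03274278] 0.0286003266902163
stripe [0.5548183  0.27856292 0.01442771] [ 0.56304299 -0.01615964  0.04391139] 0.02789932189613662
toe on floor [0.63658288 0.12579758 0.02991165]
toe on floor [0.5981976  0.1105575  0.03133535]
roller top line ends [array([ 0.68409457, -0.07913576,  0.12288068]), array([ 0.44544705, -0.08483798,  0.12283029])] 0.2387156421484681
((233.97598266601562, 166.56472778320312), (93.45647430419922, 27.24745750427246), 88.53119659423828)
[[219.15897  120.20105 ]
 [246.39746  119.502625]
 [248.793    212.9284  ]
 [221.5545   213.62683 ]]
[array([ 0.6925, -0.0386,  0.0827]), array([ 0.6932, -0.1097,  0.0898]), array([ 0.4508, -0.1172,  0.0899]), array([ 0.4489, -0.0475,  0.0829])]
lid [ 0.60628995 -0.00750847  0.12154802] [ 0.60797927 -0.00365485  0.12116718] [ 0.61069799 -0.00410894  0.12121965]
```

Checks: toe height is 31 mm (floor is about 30), heel top 65 mm, lid about 117–121 mm, and the jar–roller axis spacing is 68 mm. All are consistent. Next I plan the wedge grasp.

```bash
cat >> h.py <<'E'
psi=.03;al=.1
xd=np.array([np.cos(psi),np.sin(psi),0]);yd=np.array([-np.sin(psi)*np.cos(al),np.cos(psi)*np.cos(al),-np.sin(al)]);nd=np.cross(xd,yd)
O=np.array([.5806,.0666,.036])
D=np.c_[xd,yd,nd]
def w2d(X): return D.T@(np.asarray(X)-O)
def d2w(X): return O+D@np.asarray(X)
def toolrot(a):  # tool x at angle a (rad) in drainer plane from xd, z=-n
    x=np.cos(a)*xd+np.sin(a)*yd;z=-nd;return Ro.from_matrix(np.c_[x,np.cross(z,x),z]).as_euler('xyz')
E
python3 - <<'E'
from h import *
toe=w2d([.6170,.1183,.031]);heel=w2d([.569,.2318,.065])
print('toe',toe,'heel',heel,'lid',w2d([.6082,-.005,.119]),'roller',w2d([.570,-.078,.086]))
v=(heel-toe)[:2];a=np.arctan2(v[1],v[0]);print(np.degrees(a),np.linalg.norm(v))
u=v/np.linalg.norm(v)
g=toe[:2]+u*.103;print('g',g)
s=bot.observe()
P,R=rows(s['position'],s['tool_rot'],d2w([*g,.12]),toolrot(a),5)
rows(P,R,d2w([*g,.005]),toolrot(a),5)
E
```

```text
toe [3.79343886e-02 5.08313538e-02 7.50426250e-05] heel [-0.00663952  0.16175177  0.04537492] lid [ 0.0254399  -0.08032016  0.07535784] roller [-0.01493258 -0.14848817  0.03535253]
111.8929703883849 0.11954150485622102
g [-0.00047163  0.1464032 ]
[[[2.87, -0.01, 2.7, 0.2, -1.1, -4.4], [2.92, 0.23, 2.65, 0.2, -1.2, -4.3], [2.94, 0.45, 2.58, 0.2, -1.1, -4.4], [2.95, 0.69, 2.52, 0.2, -1.1, -4.3], [2.94, 0.92, 2.47, 0.3, -1.2, -4.4]]]
end [0.5754 0.2242 0.1408] [-3.104  0.093  1.985]
[[[-0.0, 0.0, 2.3, -0.0, 0.0, 0.0], [-0.0, 0.0, 2.3, -0.0, 0.0, 0.0], [-0.0, 0.0, 2.3, -0.0, 0.0, 0.0], [-0.0, 0.0, 2.3, -0.0, 0.0, 0.0], [-0.0, 0.01, 2.3, -0.0, 0.0, 0.0]]]
end [0.5757 0.2127 0.0263] [-3.104  0.093  1.985]
```

Request:
{"name": "servo_tool", "arguments": {"rows": [[[2.9,0,2.7,0.2,-1.1,-4.4],[2.9,0.2,2.65,0.2,-1.2,-4.3],[2.9,0.5,2.6,0.2,-1.1,-4.4],[3.0,0.7,2.5,0.2,-1.1,-4.3],[2.9,0.9,2.5,0.3,-1.2,-4.4]]]}}

```text
clock: 2.82
position: [0.5762, 0.2217, 0.1401]
tool_rot: [-3.104, 0.095, 1.983]
force: [1.6, 1.2, 0.3]
grip_width: 0.0852
```

Request:
{"name": "servo_tool", "arguments": {"rows": [[[0,0,0,0,0,0]]]}}

```text
clock: 2.95
position: [0.5745, 0.2234, 0.1389]
tool_rot: [-3.101, 0.093, 1.986]
force: [-0.0, -0.7, -0.3]
grip_width: 0.0852
```

```bash
python3 - <<'E'
from h import *
s=bot.observe();print(s['clock'],s['position'],s['tool_rot'],'d',w2d(s['position']),s['qpos'])
d=snap('wrist','w2')
g=[-.0005,.1464]
rows(s['position'],s['tool_rot'],d2w([*g,.005]),toolrot(np.radians(111.9)),5)
E
```

```text
2.95 [0.57448915 0.223447   0.13888986] [-3.10067124  0.09303404  1.98601194] d [-0.00140339  0.14590373  0.11804566] [-0.14884006  0.68901258 -0.55788862  1.64872233  0.51090271  1.00897704
 -0.49817035]
[[[0.0, 0.03, 2.26, -0.0, 0.0, 0.0], [0.0, 0.03, 2.26, -0.0, 0.0, 0.0], [0.01, 0.03, 2.26, -0.1, 0.0, 0.0], [0.0, 0.02, 2.26, -0.0, 0.0, 0.0], [0.01, 0.02, 2.26, -0.1, 0.0, 0.1]]]
end [0.5757 0.2127 0.0264] [-3.104  0.093  1.984]
```

View pics/w2.png

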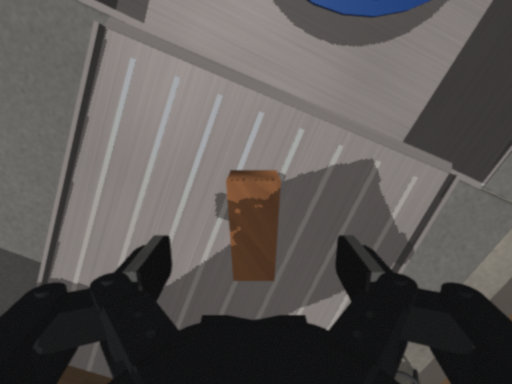

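The wedge is squarely centred between the jaws, at column 254. Going down and closing.

Request:
{"name": "servo_tool", "arguments": {"rows": [[[0,0,2.3,0,0,0],[0,0,2.3,0,0,0],[0,0,2.3,0,0,0],[0,0.1,2.2,0,0,0],[0,0,2.2,0,0,0]]]}}

```text
clock: 3.62
position: [0.578, 0.2103, 0.0279]
tool_rot: [-3.105, 0.094, 1.981]
force: [0.4, -0.5, 0.5]
grip_width: 0.0854
```

Request:
{"name": "servo_tool", "arguments": {"rows": [[[0,0,0,0,0,0],[0,0,0,0,0,0],[0,0,0,0,0,0],[0,0,0,0,0,0]]], "grip": -0.3, "squeeze": 30}}

```text
clock: 4.12
position: [0.5779, 0.2118, 0.0294]
tool_rot: [-3.106, 0.094, 1.983]
force: [-0.6, 1.7, 7.2]
grip_width: 0.0436
```

```bash
python3 - <<'E'
from h import *
s=bot.observe();print(s['clock'],s['position'],s['tool_rot'],'d',w2d(s['position']),s['grip_width'],s['force'])
E
```

```text
4.125 [0.5778811  0.21178088 0.02939143] [-3.10558638  0.09369405  1.98258437] d [0.00163709 0.14513148 0.00791996] 0.04360706068908971 [-0.56476784  1.6982417   7.20399715]
```

Request:
{"name": "servo_tool", "arguments": {"rows": [[[0,0,-0.3,0,0,0],[0,0,-0.7,0,0,0],[0,0,-1.5,0,0,0],[0,0,0,0,0,0]]]}}

```text
clock: 4.62
position: [0.578, 0.2145, 0.055]
tool_rot: [-3.106, 0.094, 1.983]
force: [-0.3, 0.3, -0.9]
grip_width: 0.0435
```

```bash
python3 - <<'E'
from h import *
s=bot.observe();print(s['clock'],s['position'],s['tool_rot'],'d',w2d(s['position']),s['grip_width'],s['force'])
snap('wrist','w3')
rows(s['position'],s['tool_rot'],d2w([-.0525,.09,.035]),toolrot(np.pi/2),5)
E
```

```text
4.625 [0.57804353 0.21446651 0.05496714] [-3.1064312   0.09358672  1.98252646] d [0.00188001 0.14524434 0.03363541] 0.04353062239671699 [-0.29206207  0.27550044 -0.86555786]
[[[-0.62, -1.42, -0.03, 0.0, 0.0, 4.4], [-0.73, -1.37, -0.03, 0.0, 0.0, 4.3], [-0.83, -1.31, -0.03, 0.0, 0.0, 4.4], [-0.93, -1.24, -0.03, 0.1, 0.0, 4.3], [-1.02, -1.17, -0.03, 0.0, 0.0, 4.4]]]
end [0.5253 0.158  0.0619] [3.141 0.1   1.6  ]
```

View pics/w3.png

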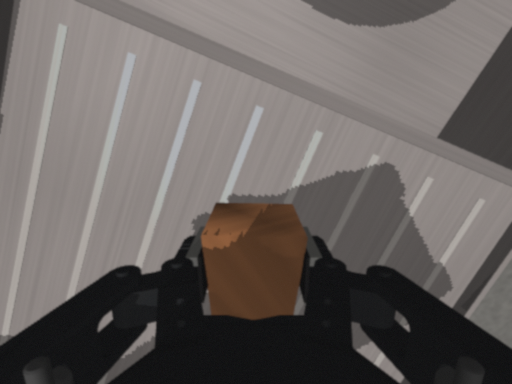

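The wedge is held and lifted. Now turning it to point uphill and shifting to the lane beside the jar.

Request:
{"name": "servo_tool", "arguments": {"rows": [[[-0.6,-1.4,0,0,0,4.4],[-0.7,-1.4,0,0,0,4.3],[-0.8,-1.3,0,0,0,4.4],[-0.9,-1.2,0,0,0,4.3],[-1.0,-1.2,0,0,0,4.4]]]}}

```text
clock: 5.3
position: [0.5239, 0.1581, 0.0586]
tool_rot: [3.141, 0.101, 1.598]
force: [0.6, -0.1, -0.5]
grip_width: 0.0436
```

Request:
{"name": "servo_tool", "arguments": {"rows": [[[0,0,0,0,0,0]]]}}

```text
clock: 5.42
position: [0.524, 0.1579, 0.0588]
tool_rot: [-3.141, 0.102, 1.6]
force: [0.1, 0.2, -1.7]
grip_width: 0.0438
```

```bash
python3 - <<'E'
from h import *
s=bot.observe();print(s['clock'],s['position'],s['tool_rot'],'d',w2d(s['position']),s['grip_width'],s['force'])
t=snap('top','t1');c=t['image'][80:240,90:290,::-1];cv2.imwrite('pics/t1z.png',cv2.resize(c,None,fx=4,fy=4,interpolation=cv2.INTER_CUBIC)[:600])
snap('wrist','w4')
P,R=rows(s['position'],s['tool_rot'],d2w([-.0525,.02,.030]),toolrot(np.pi/2),3)
rows(P,R,d2w([-.0525,.02,.0085]),toolrot(np.pi/2),2)
E
```

```text
5.425 [0.52400974 0.15785565 0.0588205 ] [-3.14142908  0.10173505  1.60012161] d [-0.05382754  0.09016962  0.03198221] 0.04378865638036787 [ 0.08289291  0.19930473 -1.67763093]
[[[-2.34, 0.05, 0.07, -0.0, 0.0, -0.0], [-2.34, 0.04, 0.07, -0.0, 0.0, -0.0], [-2.34, 0.05, 0.07, -0.0, 0.1, -0.0]]]
end [0.5275 0.0879 0.0639] [-3.141  0.1    1.6  ]
[[[0.0, -0.0, 1.08, -0.0, -0.0, -0.0], [0.0, -0.0, 1.07, -0.0, -0.0, -0.0]]]
end [0.5275 0.0857 0.0425] [-3.141  0.1    1.6  ]
```

View pics/t1z.png

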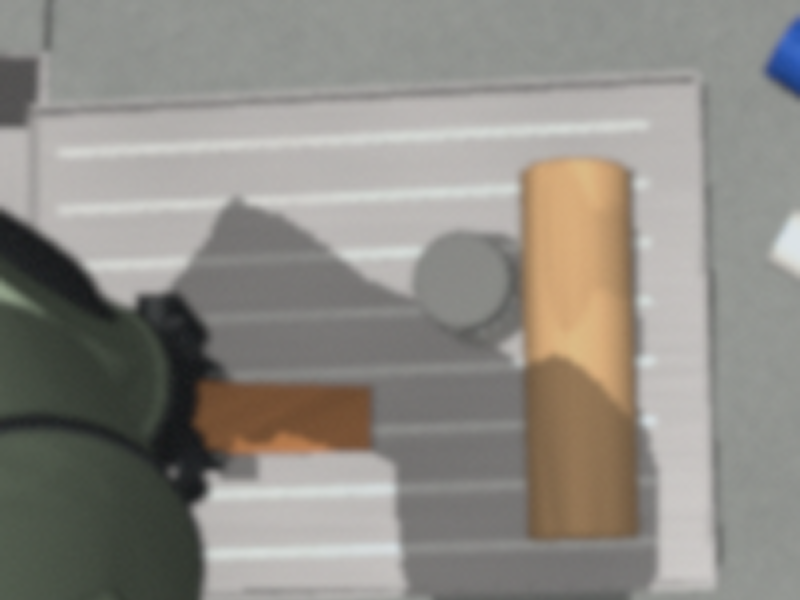

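View pics/w4.png

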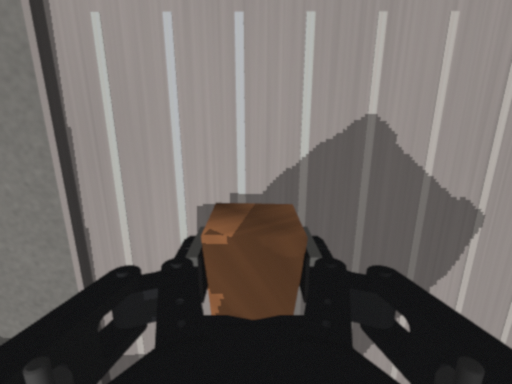

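The wedge now points straight uphill, toe at zoomed (372,417), in a lane clear of the jar. Advancing, then lowering.

Request:
{"name": "servo_tool", "arguments": {"rows": [[[-2.3,0,0,0,0,0],[-2.3,0,0,0,0,0],[-2.3,0,0.1,0,0,0],[0,0,1.0,0,0,0],[0,0,1.0,0,0,0]]]}}

```text
clock: 6.15
position: [0.5267, 0.0887, 0.0441]
tool_rot: [3.141, 0.1, 1.602]
force: [0.7, 0.2, -0.6]
grip_width: 0.044
```

Request:
{"name": "servo_tool", "arguments": {"rows": [[[0,0,0,0,0,0]]]}}

```text
clock: 6.28
position: [0.5259, 0.0887, 0.0438]
tool_rot: [-3.14, 0.101, 1.602]
force: [0.4, -0.7, 0.0]
grip_width: 0.0439
```

```bash
python3 - <<'E'
from h import *
s=bot.observe();print(s['clock'],s['position'],s['tool_rot'],'d',w2d(s['position']),s['grip_width'],s['force'])
for n,f in(('scene','s2'),('top','t2')):
  t=snap(n,f);c=t['image'][170:330,190:410,::-1] if n=='scene' else t['image'][80:240,90:290,::-1];cv2.imwrite(f'pics/{f}z.png',cv2.resize(c,None,fx=3.6,fy=3.6,interpolation=cv2.INTER_CUBIC)[:600])
E
```

```text
6.275 [0.52593435 0.08871914 0.04378245] [-3.14010557  0.10075539  1.60218873] d [-0.05397758  0.02285332  0.0101145 ] 0.043910106960974075 [ 0.43003322 -0.6728508   0.04050449]
```

View pics/s2z.png

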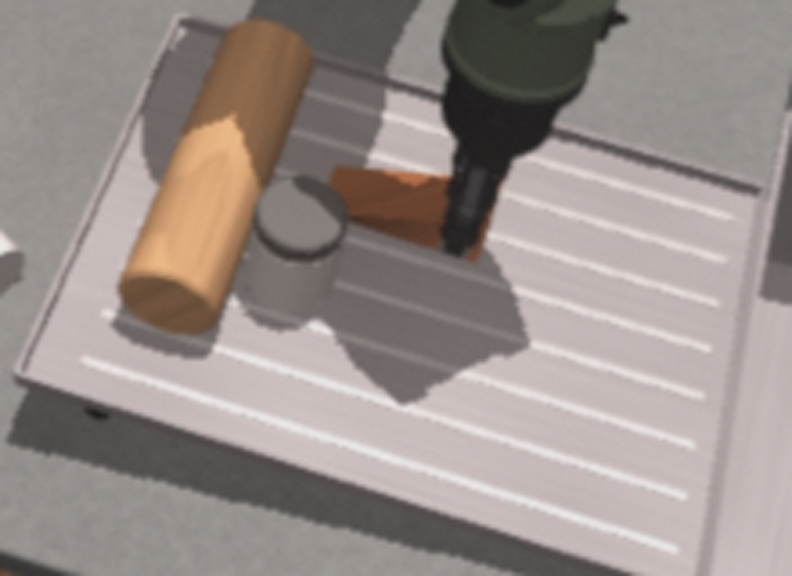

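View pics/t2z.png

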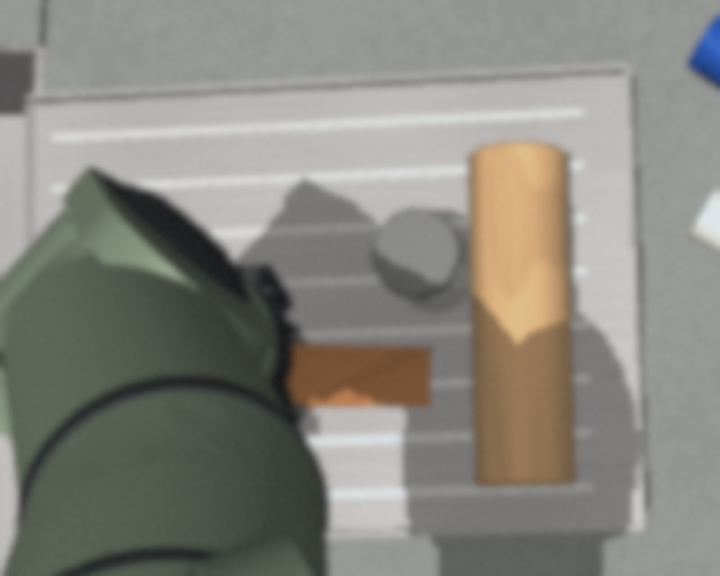

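Request:
{"name": "servo_tool", "arguments": {"rows": [[[0,0,0.1,0,0,0],[0,0,0.1,0,0,0],[0,0,0,0,0,0]]]}}

```text
clock: 6.75
position: [0.5265, 0.0877, 0.0429]
tool_rot: [3.141, 0.101, 1.6]
force: [-0.1, 0.2, -1.6]
grip_width: 0.0436
```

```bash
python3 - <<'E'
from h import *
s=bot.observe();print(s['clock'],'d',w2d(s['position']),s['tool_rot'],'Fd',D.T@s['force'])
E
```

```text
6.75 d [-0.05344804  0.02191219  0.00914637] [3.14133537 0.10088393 1.60039512] Fd [-0.14028313  0.37189143 -1.53453267]
```

Request:
{"name": "servo_tool", "arguments": {"rows": [[[0,0,0.1,0,0,0],[-1.2,0,0,0,0,0],[-1.6,0,0,0,0,0],[-1.2,0,0,0,0,0],[0,0,0,0,0,0]]]}}

```text
clock: 7.38
position: [0.5277, 0.0462, 0.046]
tool_rot: [3.141, 0.101, 1.598]
force: [-0.0, 0.1, -0.9]
grip_width: 0.0434
```

```bash
python3 - <<'E'
from h import *
s=bot.observe();print(s['clock'],'d',w2d(s['position']),s['tool_rot'],'Fd',D.T@s['force'])
E
```

```text
7.375 d [-0.05345457 -0.01971626  0.00810347] [3.1413347  0.10140056 1.59826712] Fd [-2.12094152e-04  1.54117479e-01 -9.19622061e-01]
```

Request:
{"name": "servo_tool", "arguments": {"rows": [[[-0.4,0,0.05,0,0,0],[-0.4,0,0.05,0,0,0],[0,0,0,0,0,0]]]}}

```text
clock: 7.75
position: [0.5286, 0.0412, 0.0463]
tool_rot: [3.14, 0.099, 1.602]
force: [0.0, 5.8, 9.1]
grip_width: 0.0437
```

Request:
{"name": "servo_tool", "arguments": {"rows": [[[-0.3,0,0,0,0,0],[0,0,0,0,0,0]]]}}

```text
clock: 8.0
position: [0.5287, 0.0382, 0.0466]
tool_rot: [3.14, 0.099, 1.602]
force: [0.2, 5.2, 9.9]
grip_width: 0.0441
```

```bash
python3 - <<'E'
from h import *
s=bot.observe();print(s['clock'],'d',w2d(s['position']),s['tool_rot'],'Fd',D.T@s['force'])
f='t3'
t=snap('top','t3');c=t['image'][80:240,90:290,::-1];cv2.imwrite(f'pics/{f}z.png',cv2.resize(c,None,fx=3.6,fy=3.6,interpolation=cv2.INTER_CUBIC)[:600])
E
```

```text
8.0 d [-0.05273135 -0.02777925  0.00786841] [3.13963409 0.09936137 1.60160736] Fd [ 0.39709648  4.14343622 10.36634156]
```

View pics/t3z.png

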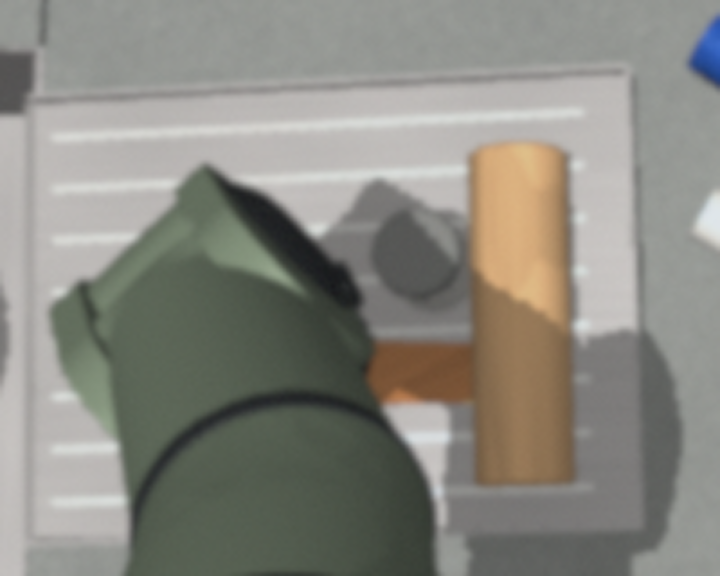

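The 10 N is floor pressure and the 4–5 N is sliding friction; the roller hasn't moved. I'll ease the down-pressure and creep in.

Request:
{"name": "servo_tool", "arguments": {"rows": [[[0,0,-0.06,0,0,0],[-0.2,0,0,0,0,0],[0,0,0,0,0,0]]]}}

```text
clock: 8.43
position: [0.5282, 0.0351, 0.0469]
tool_rot: [3.141, 0.101, 1.601]
force: [-0.1, 3.5, 5.7]
grip_width: 0.0438
```

Request:
{"name": "servo_tool", "arguments": {"rows": [[[-0.2,0,0,0,0,0],[0,0,0,0,0,0]]]}}

```text
clock: 8.68
position: [0.5283, 0.0329, 0.0472]
tool_rot: [3.141, 0.101, 1.6]
force: [-0.6, 3.3, 5.9]
grip_width: 0.0438
```

Request:
{"name": "servo_tool", "arguments": {"rows": [[[-0.2,0,0,0,0,0],[0,0,0,0,0,0]]]}}

```text
clock: 8.93
position: [0.5283, 0.0309, 0.0473]
tool_rot: [3.141, 0.101, 1.6]
force: [0.2, 3.1, 7.0]
grip_width: 0.0437
```

```bash
python3 - <<'E'
from h import *
s=bot.observe();print(s['clock'],'d',w2d(s['position']),s['tool_rot'],'Fd',D.T@s['force'])
E
```

```text
8.925 d [-0.05332998 -0.0350751   0.00788016] [3.14105226 0.10065981 1.60043919] Fd [0.24509911 2.38566617 7.25886452]
```

Request:
{"name": "servo_tool", "arguments": {"rows": [[[-0.15,0,0,0,0,0],[0,0,0,0,0,0]]]}}

```text
clock: 9.18
position: [0.5283, 0.0294, 0.0475]
tool_rot: [3.141, 0.101, 1.6]
force: [0.1, 3.0, 5.5]
grip_width: 0.0439
```

Request:
{"name": "servo_tool", "arguments": {"rows": [[[-0.15,0,0,0,0,0],[0,0,0,0,0,0]]]}}

```text
clock: 9.43
position: [0.5284, 0.0282, 0.0476]
tool_rot: [3.141, 0.1, 1.601]
force: [0.0, 4.8, 5.6]
grip_width: 0.0436
```

```bash
python3 - <<'E'
from h import *
s=bot.observe();print(s['clock'],'d',w2d(s['position']),s['tool_rot'],'Fd',D.T@s['force'])
s=snap('scene','s4');f='s4';t=s;c=t['image'][170:330,190:410,::-1];cv2.imwrite(f'pics/{f}z.png',cv2.resize(c,None,fx=3.6,fy=3.6,interpolation=cv2.INTER_CUBIC)[:600])
def rol(f,x0,x1):
    m=cv2.inRange(cv2.cvtColor(cv2.imread(f'pics/{f}.png'),cv2.COLOR_BGR2HSV),(13,70,60),(22,160,255));m[:,:215]=0;m[:,290:]=0;m[:118]=0;m[220:]=0
    out=[]
    for r in (130,160,200):
        c=np.where(m[r])[0];out.append((c.min(),c.max()))
    return out
f='t5';t=snap('top',f)
print(rol('top0',0,0),rol('t5',0,0))
a=cv2.imread('pics/top0.png')[115:220,210:260].astype(int);b=cv2.imread('pics/t5.png')[115:220,210:260].astype(int)
# edge profile of roller uphill side, unshadowed rows
for r in (125,135): print(cv2.imread('pics/top0.png')[r,216:252,0].tolist());print(cv2.imread('pics/t5.png')[r,216:252,0].tolist())
E
```

```text
9.425 d [-0.05331205 -0.03781228  0.00788027] [3.1410075  0.10037573 1.60068556] Fd [0.16266249 4.22904904 6.0799347 ]
[(np.int64(221), np.int64(246)), (np.int64(221), np.int64(247)), (np.int64(222), np.int64(248))] [(np.int64(221), np.int64(246)), (np.int64(221), np.int64(247)), (np.int64(223), np.int64(248))]
[170, 170, 165, 146, 112, 90, 91, 98, 105, 107, 108, 109, 109, 110, 111, 112, 112, 113, 114, 118, 118, 118, 116, 112, 109, 105, 102, 97, 92, 85, 84, 108, 146, 175, 184, 181]
[194, 193, 187, 167, 129, 104, 104, 111, 118, 123, 124, 124, 124, 126, 126, 129, 127, 129, 129, 132, 134, 134, 131, 127, 124, 120, 116, 111, 105, 98, 97, 123, 167, 199, 210, 205]
[163, 163, 158, 143, 114, 92, 91, 98, 104, 106, 107, 108, 109, 111, 111, 112, 112, 112, 111, 111, 111, 109, 107, 103, 101, 97, 94, 90, 85, 80, 76, 92, 126, 154, 164, 166]
[186, 186, 180, 160, 131, 104, 103, 110, 118, 120, 121, 122, 123, 125, 127, 127, 127, 128, 128, 127, 125, 124, 122, 119, 114, 111, 107, 102, 99, 91, 88, 95, 117, 150, 176, 187]
```

View pics/s4z.png

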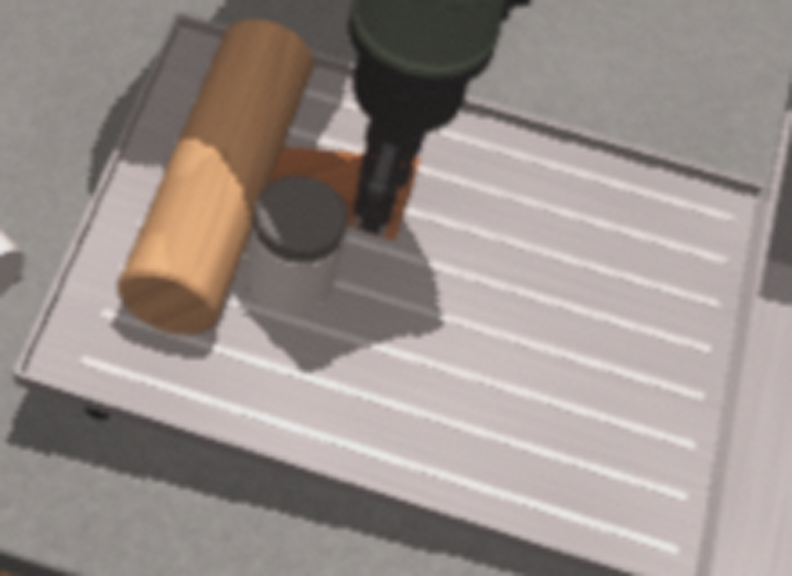

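The y force went up and the last step came up slightly short, so contact is starting. A couple more small nudges to confirm it is snug.

Request:
{"name": "servo_tool", "arguments": {"rows": [[[-0.1,0,0,0,0,0],[0,0,0,0,0,0]]]}}

```text
clock: 9.78
position: [0.5284, 0.0274, 0.0477]
tool_rot: [3.141, 0.1, 1.601]
force: [0.2, 4.9, 5.3]
grip_width: 0.0437
```

Request:
{"name": "servo_tool", "arguments": {"rows": [[[-0.1,0,0,0,0,0],[0,0,0,0,0,0]]]}}

```text
clock: 10.02
position: [0.5284, 0.0264, 0.0478]
tool_rot: [3.141, 0.1, 1.601]
force: [-0.5, 6.1, 4.9]
grip_width: 0.0434
```

```bash
python3 - <<'E'
from h import *
s=bot.observe();print(s['clock'],'d',w2d(s['position']),s['tool_rot'],'Fd',D.T@s['force'])
t=snap('top','t6')
for r in (125,): print(cv2.imread('pics/t5.png')[r,216:252,0].tolist());print(cv2.imread('pics/t6.png')[r,216:252,0].tolist())
E
```

```text
10.025 d [-0.05333304 -0.03962078  0.00788548] [3.1410119  0.10016406 1.60085782] Fd [-0.3119255   5.5668628   5.45836175]
[194, 193, 187, 167, 129, 104, 104, 111, 118, 123, 124, 124, 124, 126, 126, 129, 127, 129, 129, 132, 134, 134, 131, 127, 124, 120, 116, 111, 105, 98, 97, 123, 167, 199, 210, 205]
[194, 195, 194, 186, 162, 122, 101, 104, 113, 121, 124, 124, 125, 125, 127, 128, 128, 128, 128, 128, 130, 131, 133, 131, 128, 123, 118, 114, 109, 103, 97, 97, 125, 167, 198, 204]
```

The roller's uphill edge shifted by about 0.7 px (~1.5 mm), so the wedge is snug against it. Releasing, backing out and looking.

Request:
{"name": "servo_tool", "arguments": {"rows": [[[0,0,0,0,0,0],[0,0,0,0,0,0],[0,0,0,0,0,0],[0,0,0,0,0,0]]], "grip": 0.4}}

```text
clock: 10.58
position: [0.5282, 0.0257, 0.0477]
tool_rot: [-3.142, 0.101, 1.6]
force: [0.2, -1.5, 0.1]
grip_width: 0.0596
```

```bash
python3 - <<'E'
from h import *
s=bot.observe();print(s['clock'],'d',w2d(s['position']),s['tool_rot'],'Fd',D.T@s['force'],s['grip_width'])
P,R=rows(s['position'],s['tool_rot'],d2w([-.0533,-.0396,.12]),toolrot(np.pi/2),4)
rows(P,R,d2w([-.02,.02,.20]),toolrot(np.pi/2),2)
E
```

```text
10.575 d [-0.05356168 -0.04026295  0.00768934] [-3.14158557  0.10107651  1.60028323] Fd [ 0.17837608 -1.48725725 -0.04047509] 0.05964879268910741
[[[0.01, 0.01, -2.81, -0.0, 0.0, -0.0], [0.01, 0.01, -2.81, -0.0, 0.0, -0.0], [0.02, 0.0, -2.81, -0.0, 0.0, -0.0], [0.01, 0.01, -2.8, -0.0, 0.1, -0.0]]]
end [0.5282 0.0375 0.1593] [-3.142  0.099  1.6  ]
[[[2.99, 1.66, -4.0, -0.0, -0.0, -0.0], [2.98, 1.66, -4.0, -0.0, -0.0, -0.0]]]
end [0.5594 0.1058 0.233 ] [-3.142  0.099  1.6  ]
```

Request:
{"name": "servo_tool", "arguments": {"rows": [[[0,0,-1.0,0,0,0],[0,0,-2.8,0,0,0],[0,0,-3.7,0,0,0],[0,0,-3.7,0,0,0],[2.0,1.5,-4.0,0,0,0]]]}}

```text
clock: 11.2
position: [0.5418, 0.0605, 0.199]
tool_rot: [3.142, 0.102, 1.599]
force: [0.3, 0.5, -0.2]
grip_width: 0.0597
```

Request:
{"name": "servo_tool", "arguments": {"rows": [[[3.0,3.0,-4.0,0,0,0],[3.0,3.0,0,0,0,0],[0,0,0,0,0,0],[0,0,0,0,0,0]]]}}

```text
clock: 11.7
position: [0.5998, 0.1266, 0.2308]
tool_rot: [-3.141, 0.101, 1.601]
force: [-0.4, 0.0, 0.1]
grip_width: 0.0602
```

```bash
python3 - <<'E'
from h import *
s=bot.observe();print(s['clock'],'d',w2d(s['position']),s['tool_rot'],'Fd',D.T@s['force'],s['grip_width'])
f='w7';t=snap('wrist',f);cv2.imwrite(f'pics/{f}z.png',cv2.resize(t['image'][:,:,::-1],(800,600),interpolation=cv2.INTER_CUBIC))
f='t7';t=snap('top',f);c=t['image'][80:240,90:290,::-1];cv2.imwrite(f'pics/{f}z.png',cv2.resize(c,None,fx=4,fy=4,interpolation=cv2.INTER_CUBIC)[:600])
snap('scene','s7')
for r in (125,200): print(cv2.imread('pics/top0.png')[r,216:252,0].tolist());print(cv2.imread('pics/t7.png')[r,216:252,0].tolist())
E
```

```text
11.7 d [0.0209809  0.03962408 0.19972398] [-3.1410967   0.10127811  1.60054275] Fd [-0.44252128  0.00676202  0.10230313] 0.060204045336505606
[170, 170, 165, 146, 112, 90, 91, 98, 105, 107, 108, 109, 109, 110, 111, 112, 112, 113, 114, 118, 118, 118, 116, 112, 109, 105, 102, 97, 92, 85, 84, 108, 146, 175, 184, 181]
[196, 196, 195, 189, 163, 124, 102, 106, 114, 122, 125, 126, 126, 127, 128, 129, 129, 130, 128, 129, 131, 133, 134, 133, 129, 124, 120, 117, 111, 104, 98, 98, 126, 169, 200, 206]
[195, 195, 196, 193, 181, 149, 109, 92, 97, 103, 106, 105, 105, 110, 113, 115, 118, 121, 121, 120, 118, 115, 112, 110, 110, 107, 104, 101, 96, 92, 85, 79, 83, 113, 157, 191]
[136, 136, 137, 137, 136, 128, 108, 84, 74, 76, 80, 80, 80, 81, 82, 82, 83, 86, 89, 89, 88, 89, 87, 85, 84, 83, 83, 83, 81, 80, 75, 73, 73, 84, 110, 133]
```

View pics/w7z.png

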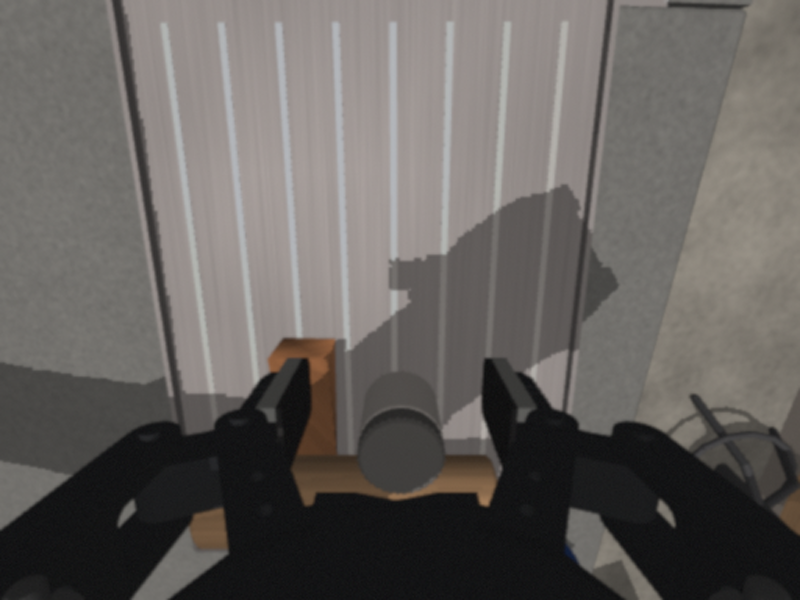

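View pics/t7z.png

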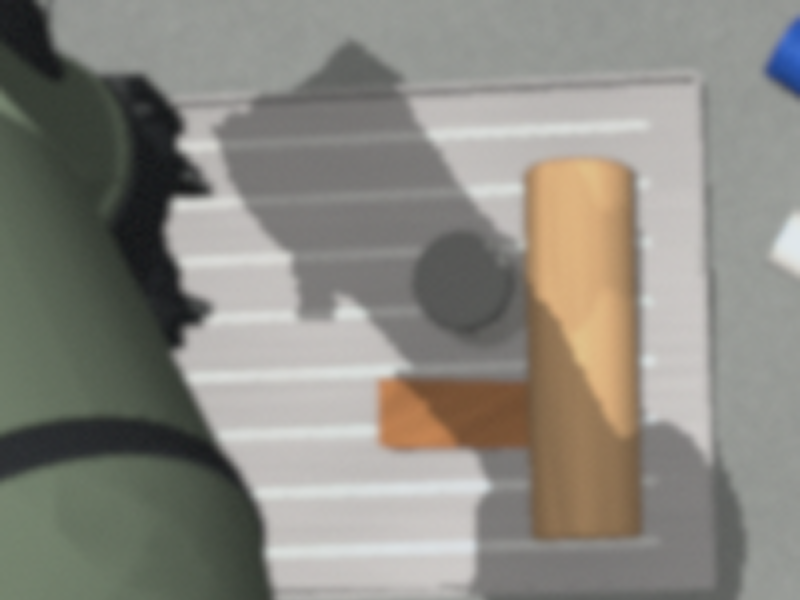

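Top view: wedge at zoomed (455,413) with its thin end under the roller at (583,350), beside the jar at (462,281). The roller moved about 2 mm uphill and is still level across. Next I refine the jar centre and go over it.

```bash
python3 - <<'E'
from h import *
T=load('t7');W=load('w7');S=load('s7')
z=lambda a,b:(90+a/4,80+b/4);w=lambda a,b:((a+.5)/1.5625-.5,(b+.5)/1.5625-.5)
X,e=tri(T,z(462,281),W,w(401,450));print(w2d(X),X,e, w2d(onplane(W,w(401,450),d2w([0,0,.078]),nd)),w2d(onplane(T,z(462,281),d2w([0,0,.078]),nd)))
s=bot.observe()
g=[.0254,-.0805]
P,R=rows(s['position'],s['tool_rot'],d2w([*g,.14]),toolrot(np.pi/2),4)
P,R=rows(P,R,d2w([*g,.027]),toolrot(np.pi/2),5)
E
```

```text
[ 0.02511021 -0.08188704  0.06846944] [ 0.60793784 -0.00725562  0.11230244] 0.0011303318837308698 [ 0.02554087 -0.07549228  0.078     ] [ 0.02273352 -0.08370348  0.078     ]
[[[-2.99, 0.11, 1.5, -0.0, 0.0, -0.0], [-2.99, 0.11, 1.5, -0.0, 0.0, -0.0], [-2.99, 0.11, 1.5, -0.0, 0.0, -0.0], [-2.98, 0.11, 1.5, -0.0, 0.1, -0.1]]]
end [0.608  0.0013 0.1834] [-3.142  0.1    1.601]
[[[-0.0, 0.0, 2.26, -0.0, -0.0, 0.0], [-0.0, 0.0, 2.26, -0.0, -0.0, 0.0], [-0.0, 0.0, 2.26, -0.0, -0.0, 0.0], [-0.0, 0.0, 2.26, -0.0, -0.0, 0.0], [-0.01, 0.0, 2.26, -0.0, -0.0, 0.0]]]
end [ 0.6083 -0.01    0.0709] [-3.142  0.1    1.601]
```

Request:
{"name": "servo_tool", "arguments": {"rows": [[[-3.0,0.1,1.5,0,0,0],[-3.0,0.1,1.5,0,0,0],[-3.0,0.1,1.5,0,0,0],[-3.0,0.1,1.5,0,0,0],[0,0,0,0,0,0]]], "grip": 0.9}}

```text
clock: 12.48
position: [0.6073, -0.0018, 0.1824]
tool_rot: [-3.14, 0.102, 1.596]
force: [-0.0, 0.2, 0.4]
grip_width: 0.0813
```

```bash
python3 - <<'E'
from h import *
s=bot.observe();print(s['clock'],'d',w2d(s['position']),s['tool_rot'],s['grip_width'])
snap('wrist','w8')
P,R=rows(s['position'],s['tool_rot'],d2w([.0254,-.0805,.027]),toolrot(np.pi/2),5)
E
```

```text
12.475 d [ 0.02465943 -0.08347501  0.13880915] [-3.14024783  0.10240943  1.59633296] 0.08125586011364785
[[[0.06, 0.02, 2.24, -0.0, 0.0, -0.1], [0.07, 0.02, 2.24, -0.0, 0.0, -0.0], [0.06, 0.02, 2.23, -0.0, 0.0, -0.1], [0.07, 0.02, 2.24, -0.1, 0.1, -0.0], [0.06, 0.01, 2.23, -0.0, 0.0, -0.1]]]
end [ 0.6083 -0.01    0.0709] [-3.141  0.101  1.602]
```

View pics/w8.png

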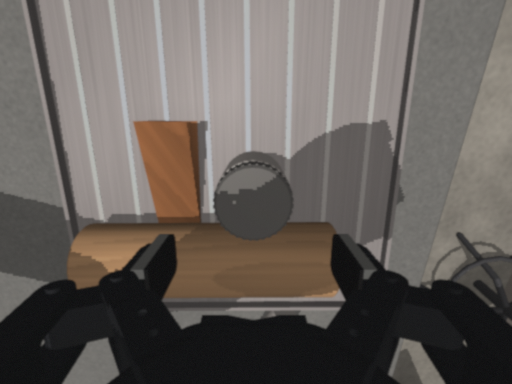

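The jar is centred between the jaws at column 254. Descending and gripping.

Request:
{"name": "servo_tool", "arguments": {"rows": [[[0.1,0,2.3,0,0,0],[0.1,0,2.2,0,0,0],[0.1,0,2.3,0,0,0],[0,0,2.2,0,0,0],[0,0,2.2,0,0,0]]]}}

```text
clock: 13.15
position: [0.6084, -0.0056, 0.0713]
tool_rot: [3.141, 0.1, 1.601]
force: [-0.2, 0.3, -0.2]
grip_width: 0.0811
```

Request:
{"name": "servo_tool", "arguments": {"rows": [[[0,0,0,0,0,0],[0,0,0,0,0,0],[0,0,0,0,0,0],[0,0,0,0,0,0]]], "grip": 0.3, "squeeze": 35}}

```text
clock: 13.65
position: [0.6085, -0.0065, 0.0719]
tool_rot: [3.141, 0.101, 1.6]
force: [0.5, 0.1, -3.7]
grip_width: 0.0635
```

```bash
python3 - <<'E'
from h import *
s=bot.observe();print(s['clock'],'d',w2d(s['position']),s['tool_rot'],'Fd',D.T@s['force'],s['grip_width'])
E
```

```text
13.65 d [ 0.02566474 -0.07710043  0.02831324] [3.14080525 0.10089431 1.60040566] Fd [ 0.52178356  0.49733577 -3.66314839] 0.06345620229629832
```

Request:
{"name": "servo_tool", "arguments": {"rows": [[[0.2,0,-0.2,0,0,0],[0.2,0,-0.6,0,0,0],[0.1,0,-1.2,0,0,0],[0,0,-2.0,0,0,0],[0,0,-2.0,0,0,0]]]}}

```text
clock: 14.28
position: [0.6082, 0.0046, 0.1324]
tool_rot: [3.141, 0.101, 1.6]
force: [0.4, 1.1, -3.6]
grip_width: 0.0635
```

```bash
python3 - <<'E'
from h import *
s=bot.observe();print(s['clock'],'d',w2d(s['position']),s['tool_rot'],'Fd',D.T@s['force'],s['grip_width'])
f='t9';t=snap('top',f);c=t['image'][80:240,90:290,::-1];cv2.imwrite(f'pics/{f}z.png',cv2.resize(c,None,fx=4,fy=4,interpolation=cv2.INTER_CUBIC)[:600])
f='s9';t=snap('scene',f);c=t['image'][100:340,130:410,::-1];cv2.imwrite(f'pics/{f}z.png',cv2.resize(c,None,fx=2.5,fy=2.5,interpolation=cv2.INTER_CUBIC)[:600])
E
```

```text
14.275 d [ 0.02568194 -0.07206366  0.08969534] [3.1406534  0.10083775 1.60037607] Fd [ 0.44264148  1.49023481 -3.4734442 ] 0.06350053209829265
```

View pics/t9z.png

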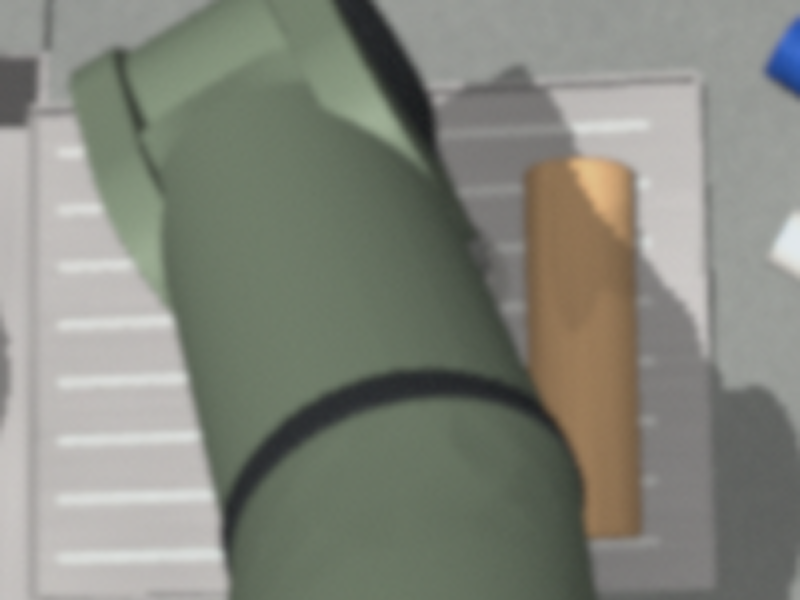

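View pics/s9z.png

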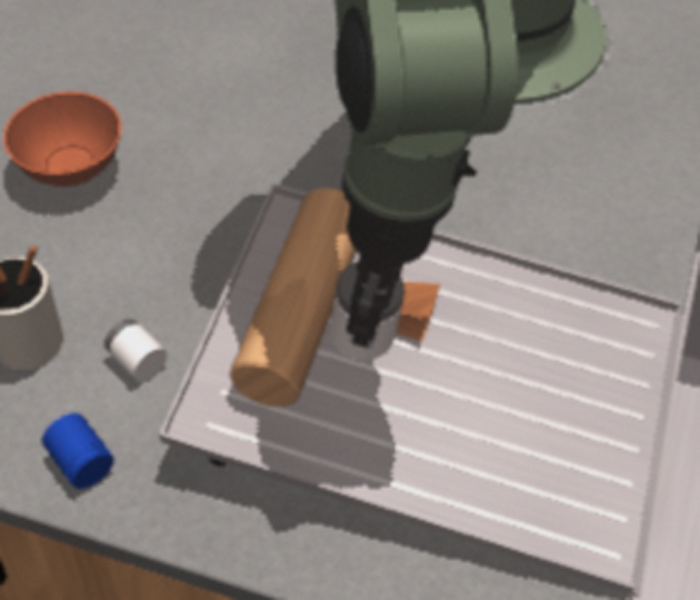

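The roller is holding on the wedge. I'll lift clear, then carry the jar level to the bare patch of bench.

```bash
python3 - <<'E'
from h import *
s=bot.observe()
P,R=rows(s['position'],s['tool_rot'],s['position']+np.array([0,0.01,.10]),s['tool_rot'],3)
P,R=rows(P,R,[.53,-.31,.20],[np.pi,0,1.0],10)
E
```

```text
[[[-0.0, 0.02, -3.35, 0.0, 0.0, 0.0], [-0.01, 0.03, -3.35, 0.0, 0.0, 0.0], [-0.0, 0.02, -3.35, 0.0, 0.0, 0.0]]]
end [0.6093 0.0149 0.2336] [3.137 0.101 1.6  ]
[[[-3.17, -0.89, 0.65, 0.2, 0.6, 3.4], [-3.23, -0.7, 0.62, 0.2, 0.5, 3.4], [-3.27, -0.5, 0.6, 0.2, 0.6, 3.4], [-3.3, -0.31, 0.56, 0.2, 0.5, 3.5], [-3.32, -0.1, 0.54, 0.2, 0.6, 3.4]]]
[[[-3.32, 0.1, 0.5, 0.2, 0.5, 3.5], [-3.31, 0.3, 0.47, 0.2, 0.6, 3.4], [-3.3, 0.5, 0.44, 0.2, 0.5, 3.5], [-3.26, 0.7, 0.41, 0.2, 0.6, 3.4], [-3.22, 0.9, 0.36, 0.2, 0.5, 3.5]]]
end [ 0.53 -0.31  0.2 ] [-3.141e+00  1.000e-03  9.990e-01]
```

Request:
{"name": "servo_tool", "arguments": {"rows": [[[0,0,-3.3,0,0,0],[0,0,-3.4,0,0,0],[0,0,-3.3,0,0,0]]]}}

```text
clock: 14.75
position: [0.6074, 0.0145, 0.231]
tool_rot: [-3.141, 0.101, 1.6]
force: [0.1, -0.0, -3.4]
grip_width: 0.0635
```

Request:
{"name": "servo_tool", "arguments": {"rows": [[[-3.2,-0.9,0.6,0.2,0.6,3.4],[-3.2,-0.7,0.6,0.2,0.5,3.4],[-3.3,-0.5,0.6,0.2,0.6,3.4],[-3.3,-0.3,0.6,0.2,0.5,3.5],[-3.3,-0.1,0.5,0.2,0.6,3.4]]]}}

```text
clock: 15.38
position: [0.5674, -0.1491, 0.214]
tool_rot: [3.136, 0.051, 1.299]
force: [1.3, 0.0, -4.0]
grip_width: 0.0633
```

Request:
{"name": "servo_tool", "arguments": {"rows": [[[-3.3,0.1,0.5,0.2,0.5,3.5],[-3.3,0.3,0.5,0.2,0.6,3.4],[-3.3,0.5,0.4,0.2,0.5,3.5],[-3.3,0.7,0.4,0.2,0.6,3.4],[-3.2,0.9,0.4,0.2,0.5,3.5]]]}}

```text
clock: 16.0
position: [0.5277, -0.3115, 0.1973]
tool_rot: [-3.137, 0.003, 0.997]
force: [0.8, -1.3, -3.4]
grip_width: 0.0632
```

Request:
{"name": "servo_tool", "arguments": {"rows": [[[0,0,0,0,0,0]]]}}

```text
clock: 16.12
position: [0.5267, -0.3134, 0.1968]
tool_rot: [-3.137, 0.005, 0.994]
force: [0.1, 1.1, -4.3]
grip_width: 0.0632
```

```bash
python3 - <<'E'
from h import *
s=bot.observe();print(s['clock'],s['position'],s['tool_rot'],s['force'],s['grip_width'])
P,R=rows(s['position'],s['tool_rot'],[.53,-.31,.045],[np.pi,0,1.0],5)
f='t10';t=snap('top',f);cv2.imwrite(f'pics/{f}z.png',t['image'][:,:,::-1])
f='s10';t=snap('scene',f);c=t['image'][100:340,90:410,::-1];cv2.imwrite(f'pics/{f}z.png',cv2.resize(c,None,fx=2.5,fy=2.5,interpolation=cv2.INTER_CUBIC)[:600])
E
```

```text
16.125 [ 0.5266587  -0.31344447  0.19681162] [-3.13687419  0.0045794   0.99419504] [ 0.13436691  1.12783424 -4.26789343] 0.06316524893068375
[[[0.11, 0.03, 3.04, -0.1, 0.1, -0.1], [0.1, 0.03, 3.03, -0.0, 0.0, -0.1], [0.1, 0.03, 3.04, -0.1, 0.1, -0.0], [0.1, 0.02, 3.03, -0.0, 0.0, -0.1], [0.1, 0.02, 3.04, -0.1, 0.1, -0.0]]]
end [ 0.53  -0.31   0.045] [ 3.141e+00 -1.000e-03  9.990e-01]
```

View pics/s10z.png

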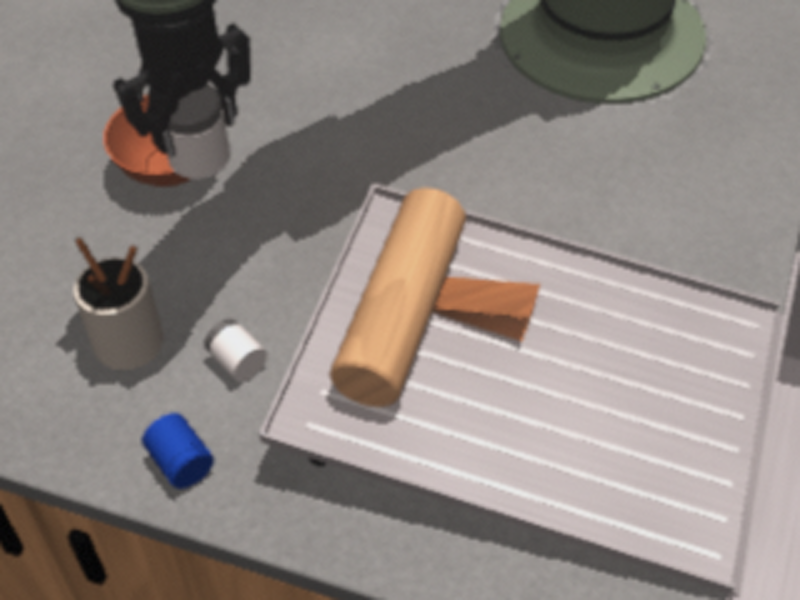

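View pics/t10z.png

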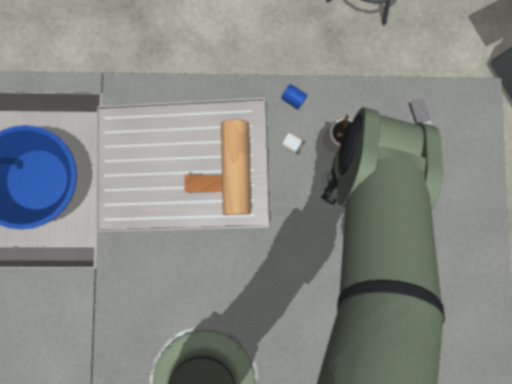

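The forearm link appears near the brush pot in the top view, so I'll check its clearance before going lower.

```bash
python3 - <<'E'
from h import *
T=load('t10');S=load('s10')
print('camT',cam(T)[2],'camS',cam(S)[2],'TCP px',proj(T,[.527,-.313,.197]),proj(S,[.527,-.313,.197]))
for h in(.2,.3,.4,.5): print(h,'vertical above tcp',proj(T,[.527,-.313,h]).round(0),proj(S,[.527,-.313,h]).round(0),'linkend(438,140)',onplane(T,(438,140),np.array([0,0,h]),np.array([0,0,1])).round(3), '(345,145)',onplane(T,(345,145),np.array([0,0,h]),np.array([0,0,1])).round(3))
cv2.imwrite('pics/s10u.png',cv2.resize(cv2.imread('pics/s10.png')[0:260,0:400],None,fx=2,fy=2))
print(bot.observe()['qpos'])
E
```

```text
camT [ 0.42834266 -0.10781698  1.08334283] camS [1.30794226 0.19976466 1.08920016] TCP px [334.44171058 179.18505484] [168.52641201 155.4609191 ]
0.2 vertical above tcp [335. 179.] [168. 155.] linkend(438,140) [ 0.62  -0.556  0.2  ] (345,145) [ 0.606 -0.338  0.2  ]
0.3 vertical above tcp [346. 174.] [162. 125.] linkend(438,140) [ 0.598 -0.505  0.3  ] (345,145) [ 0.586 -0.312  0.3  ]
0.4 vertical above tcp [361. 167.] [155.  90.] linkend(438,140) [ 0.577 -0.454  0.4  ] (345,145) [ 0.566 -0.286  0.4  ]
0.5 vertical above tcp [380. 158.] [148.  51.] linkend(438,140) [ 0.555 -0.404  0.5  ] (345,145) [ 0.546 -0.26   0.5  ]
[ 0.66368518  0.5571832  -0.33798754  1.65214989  0.21616063  0.97405569
 -0.32147388]
```

View pics/s10u.png

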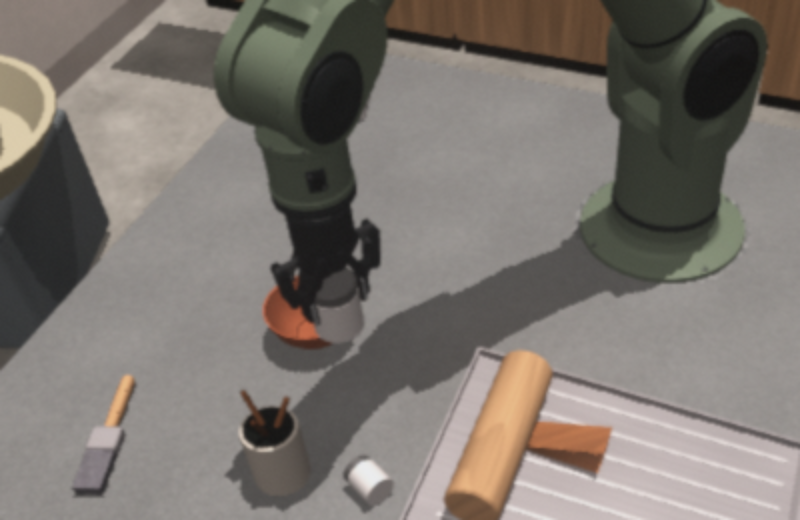

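The links are stacked straight above the tool at about 0.4–0.5 m, so everything is clear of the pot and bowl. The jar is upright and the roller is held by the wedge. Lowering.

Request:
{"name": "servo_tool", "arguments": {"rows": [[[0.1,0,3.0,0,0,0],[0.1,0,3.0,0,0,0],[0.1,0,3.0,-0.1,0.1,0],[0.1,0,3.0,-0.1,0.1,0],[0.1,0,2.5,-0.1,0.1,0]]]}}

```text
clock: 16.85
position: [0.5308, -0.3049, 0.0515]
tool_rot: [3.141, -0.003, 1.001]
force: [0.2, 0.2, -3.2]
grip_width: 0.0631
```

Request:
{"name": "servo_tool", "arguments": {"rows": [[[0,0,0.5,0,0,0],[0,0,0.3,0,0,0],[0,0,0,0,0,0]]]}}

```text
clock: 17.23
position: [0.531, -0.3062, 0.0453]
tool_rot: [3.139, -0.002, 1.0]
force: [0.4, -0.1, -3.8]
grip_width: 0.0629
```

```bash
python3 - <<'E'
from h import *
s=bot.observe();print(s['clock'],s['position'],s['tool_rot'],s['force'],s['grip_width'])
E
```

```text
17.225 [ 0.53098251 -0.30624621  0.04530448] [ 3.13925726e+00 -2.17699694e-03  9.99554034e-01] [ 0.44796265 -0.08735801 -3.76297106] 0.06291032937416963
```

Request:
{"name": "servo_tool", "arguments": {"rows": [[[0,0,0.5,0,0,0],[0,0,0.4,0,0,0],[0,0,0.3,0,0,0],[0,0,0,0,0,0]]]}}

```text
clock: 17.73
position: [0.5304, -0.3061, 0.0322]
tool_rot: [3.141, -0.002, 0.999]
force: [-0.2, 0.0, -3.4]
grip_width: 0.0637
```

Request:
{"name": "servo_tool", "arguments": {"rows": [[[0,0,0.15,0,0,0],[0,0,0,0,0,0]]]}}

```text
clock: 17.98
position: [0.5305, -0.3062, 0.0309]
tool_rot: [3.14, -0.002, 0.999]
force: [-1.2, 0.1, -4.2]
grip_width: 0.0629
```

Request:
{"name": "servo_tool", "arguments": {"rows": [[[0,0,0.15,0,0,0],[0,0,0,0,0,0]]]}}

```text
clock: 18.23
position: [0.5305, -0.3061, 0.0294]
tool_rot: [3.14, -0.002, 0.999]
force: [-0.2, -0.0, -4.2]
grip_width: 0.0636
```

Request:
{"name": "servo_tool", "arguments": {"rows": [[[0,0,0.1,0,0,0],[0,0,0,0,0,0]]]}}

```text
clock: 18.48
position: [0.5305, -0.3061, 0.0284]
tool_rot: [3.14, -0.002, 0.999]
force: [-0.0, -0.3, -4.5]
grip_width: 0.0633
```

Request:
{"name": "servo_tool", "arguments": {"rows": [[[0,0,0.1,0,0,0],[0,0,0,0,0,0]]]}}

```text
clock: 18.73
position: [0.5307, -0.3062, 0.0277]
tool_rot: [3.14, -0.002, 0.999]
force: [-1.1, 0.4, 2.5]
grip_width: 0.0635
```

The force flipped from −4.4 to +2.5 N, so the jar is touching the bench. Releasing and retreating.

Request:
{"name": "servo_tool", "arguments": {"rows": [[[0,0,0,0,0,0],[0,0,0,0,0,0],[0,0,0,0,0,0],[0,0,0,0,0,0]]], "grip": 0.9}}

```text
clock: 19.23
position: [0.5305, -0.3062, 0.0275]
tool_rot: [3.14, -0.002, 0.999]
force: [0.7, 0.7, 1.1]
grip_width: 0.0814
```

Request:
{"name": "servo_tool", "arguments": {"rows": [[[0,0,-0.5,0,0,0],[0,0,-2.0,0,0,0],[0,0,-4.0,0,0,0],[0,0,-5.0,0,0,0],[0,0,-5.0,0,0,0]]]}}

```text
clock: 19.85
position: [0.5301, -0.3062, 0.1956]
tool_rot: [3.139, -0.002, 0.999]
force: [-0.6, -0.7, 0.8]
grip_width: 0.0807
```

Request:
{"name": "servo_tool", "arguments": {"rows": [[[-5.0,0,-2.0,0,0,0],[-5.0,0,0,0,0,0],[-4.0,0,0,0,0,0],[0,0,0,0,0,0],[0,0,0,0,0,0]]]}}

```text
clock: 20.48
position: [0.4549, -0.4235, 0.2132]
tool_rot: [3.139, -0.003, 1.0]
force: [-0.1, 0.3, 0.1]
grip_width: 0.0808
```

```bash
python3 - <<'E'
from h import *
s=bot.observe();print(s['clock'],s['position'],s['force'],s['grip_width'])
snap('top','t12')
f='s12';t=snap('scene',f);c=t['image'][60:340,50:410,::-1];cv2.imwrite(f'pics/{f}z.png',cv2.resize(c,None,fx=2.1,fy=2.1,interpolation=cv2.INTER_CUBIC)[:600])
E
```

```text
20.475 [ 0.45486825 -0.42353427  0.21320231] [-0.12857202  0.29488271  0.05742322] 0.08082054807636854
```

View pics/s12z.png

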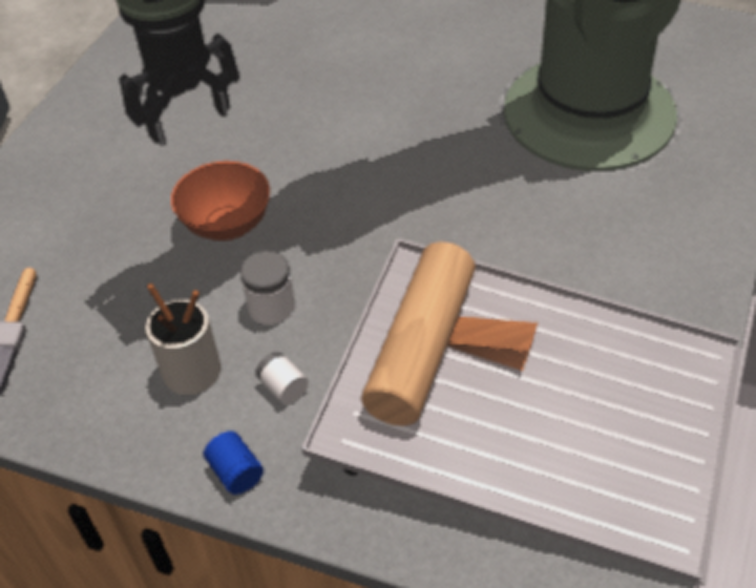

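View pics/t12.png

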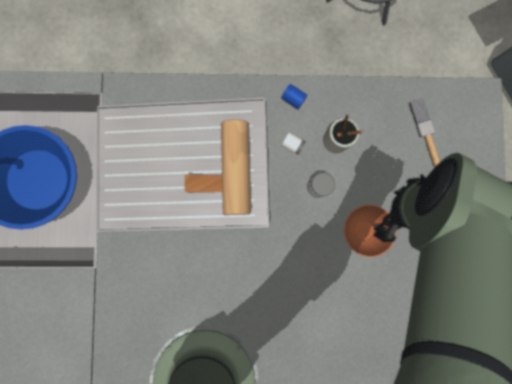

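```bash
python3 - <<'E'
from h import *
bx=lambda f,x,y,w,h:cv2.imread(f'pics/{f}.png',0)[y:y+h,x:x+w].astype(np.float32)
for a,b in(('top0','t12'),('t10','t12')):
    print(a,b,'roller',cv2.phaseCorrelate(bx(a,212,114,48,26),bx(b,212,114,48,26),cv2.createHanningWindow((48,26),cv2.CV_32F)),
      cv2.phaseCorrelate(bx(a,228,190,30,34),bx(b,228,190,30,34),cv2.createHanningWindow((30,34),cv2.CV_32F)))
print('pot', np.abs(bx('top0',325,112,36,40)-bx('t12',325,112,36,40)).mean())
print(bot.job_done())
E
```

```text
top0 t12 roller ((0.8070279214080465, 0.7935510676573561), 0.8743419466931143) ((0.7298696855282092, -0.016578732288085263), 0.839117329650455)
t10 t12 roller ((-0.10828624882594795, 0.34628135583679764), 0.8909930824129669) ((-0.15139739713882605, 0.17133357167870855), 0.83546392387814)
pot 4.275
the job is handed in; nothing more can be done
None
```

I pushed the wedge under the downhill side of the roller beside the jar until it was snug. Then I lifted the jar away, set it upright on the bare bench at about (0.53, −0.31), and handed the job in at about 20.5 s of the 61 s.

**Last checks:**
- **Roller:** it lies straight across the slope and rests on the wedge. Pushing the wedge home nudged it about 2 mm uphill. It has not measurably moved since the jar was lifted (under 0.4 px between the pictures before and after).
- **Jar:** it stands upright. Contact with the bench was about 2.5 N when I put it down.
- **Bowl and brush pot:** in the pictures neither has moved. For the pot I also compared pixels, a mean difference of about 4 grey levels, which I take to be lighting.
- **Gripper:** it is clear of everything.

**Measurements that disagreed:**
- The triangulated drainer rim came out about 6–10 mm lower than the text implies.
- One top–wrist pairing put the wedge heel about 20–25 mm too low.
- I did not use those heights. The other view pairs and the contact forces agreed with the text.

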